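# Take a reading with the thermometer gun that watches the rectangular pan

### The job

Two infrared thermometer guns are clamped on their sides on the kitchen table, one aimed at the rectangular steel pan of flowers, the other at the round steel bowl. Take a reading of the rectangular pan: squeeze the trigger of the gun aimed at it well in against its grip, keep it in for about a second, then let go so that it springs right out. Leave the other gun's trigger alone.

Things in the scene. Friction and masses are not known exactly. Their poses are not given: they have to be found in the camera images.
- thermometer_pan: Gun to use, fixed on a low stand on its side, nose at the rectangular pan (162x176x100). Own frame, mm: origin on the table under the barrel, x = aim (level), y from grip to barrel, z up; only position and yaw vary. Grey barrel x -65..105, y -25..25, z 71..109. Rigid black grip: bar along y, x -40 (back) to -12, y -20..-132, z 74..106. Stand plate 10 high, y above -35.
- trigger_pan (a joint): Its trigger, rad: 0 out, 0.32 fully in (toward grip); sprung, 2 N to 6 N, returns itself. Gun frame, mm: bar 8 thick, 50 long, z 79..101, upright hinge at x 3, y -26, free end y -75. Front face at its middle (y -58): x 12 out, 2 in. Grip + trigger: 55 across out, 42 in. Jaws along x at y -58, centred at x -21, pull it in; centred further forward they meet the rigid grip back first.
- thermometer_bowl: Gun to leave alone: identical gun and stand, same frame and sizes, its nose pointing at the round steel bowl (196 mm across, 100 high, heaped with flowers to 120). Pan (heaped to 125 mm) and bowl are centred about 225 mm ahead (+x) of their gun's origin. The clamp screw of each gun reaches y 46 mm.
- trigger_bowl (a joint): Trigger of thermometer_bowl, same make, place on the gun and joint values (rad) as trigger_pan. Not to be pulled.

How it is judged:
On the way:
1. the trigger of the gun aimed at the rectangular pan is pulled at least 0.2 rad of its 0.32 rad and kept in for half a second (value of joint trigger_pan above 0.2 rad), for 0.5 s.
At the end, for the whole second after the job is handed in: Both triggers are fully out again (each within 0.05 rad of released) (value of joint each of trigger_pan, trigger_bowl below 0.05 rad); the robot touches nothing.
It fails at once if the trigger of the gun aimed at the round bowl is pulled (more than 0.12 rad) (value of joint trigger_bowl above 0.12 rad).
It also fails if it takes over 29 s, if anything falls off the work surface, if the arm or the gripper's body presses on something with over 40 N, if the wrist force passes 120 N, or if a joint passes its speed limit or range.

### The arm

A 7-joint arm with a two-finger parallel gripper is mounted at the origin on the work surface. World frame = base frame: x ahead of the robot, y to its left, z up, the work surface at z = 0. Lengths are in m, angles in rad, forces in N, time in s.
With the tool pointing down it reaches from about 0.4 to 0.75 m from the base axis. Payload 19.5 kg.
Tool frame: the origin (TCP) lies on the mounting face of the last link; the fingertips stand 173 mm ahead of it and the grasp point (between the pads) lies 155 mm ahead of it (env.tips_ahead is the distance from the TCP to the fingertips, in m); z points along the fingers, y is the direction in which the jaws open and shut (so a half turn about z gives the same grasp; the last joint's range is limited). The gripper opens to 85 mm and grips with 20 to 120 N. Pads are 22 mm wide; open, the fingers measure 114 mm over their backs; the gripper's body (76 mm by 85 mm) begins 54 mm behind the grasp point. The pads swing forward as they close: fully open they stand 13 mm farther back than shut.
Start: joints at [1.177, 0.707, -0.028, 1.485, 0.022, 0.951, -0.075], TCP at [0.198, -0.54, 0.405] pointing down, gripper open.
Joint ranges: [-2.71, 2.71], [-0.32, 2.16], [-1.57, 1.52], [0, 2.45], [-1.46, 4.6], [0, 2.02], [-2.83, 2.83]. Speed limits (rad/s): [1.89, 1.89, 2.57, 2.57, 3.01, 3.01, 3.01].

### API

Orientations are given as a unit quaternion [w, x, y, z].
In Python, from cell import env gives the robot as it stands.
- The arm moves only by the shell command python3 -m handwheel 'ROWS' [OPENING] [FORCE]. ROWS is JSON, a list of rows, each an object of numbers: "tx", "ty", "tz": the shift along the tool's x, y, z in cm; "ax", "ay", "az": the turn, a rotation vector about the tool's x, y, z in rad. In form: [{"tx": .., "ty": .., "tz": .., "ax": .., "ay": .., "az": ..}, ...]. A call has 1 to 10 rows; each row is the pose to reach, as a shift and turn from the pose measured when the call began, along the tool's axes at that moment; what a row does not reach only later rows make up. A row lasts 1/12 s, in which the tool goes at most 41.7 mm and 7.16 degrees, less where a joint would pass 70% of its speed; a pose out of reach is approached as far as the arm can. A call with a gripper value outside its range is refused whole. OPENING is the opening, from 0 (shut) to 1 (fully open), set as the call begins (- or left out, the last holds). The fingers move at their own pace and stop on an object; FORCE is the grip in N (left out, the last holds). Time passes only in rows, so rows that repeat a pose let the fingers close. It gives the time, the measured TCP pose, the force and the opening at its end, in the units of the state.
- env.read_state(): the state, without advancing time (a new reading comes with each control period).
- env.snapshot(name): name is "scene" or "top" or "wrist"; returns a dict with "pixels" (420x560x3 uint8, red, green, blue), "range_z" (420x560 float32, m along the optical axis (not along the pixel's ray), 0 where there is no reading), "K" (3x3 intrinsics, pixels), "D" ([k1, k2, p1, p2, k3] as OpenCV has them; the pictures are not rectified), "R" (3x3) and "t" (3): a world point X has camera coordinates R X + t; the wrist camera has in their place "tool_from_camera" (4x4, takes a point from camera to tool coordinates, whose origin is the TCP and whose axes are the flange's). Camera axes: x right, y down, z forward; pixel columns grow to the right and rows downward; lengths in m; the calibration is good to about 2 mm. A picture is of the moment at which its call begins: read the wrist's pose just before it.
- env.hand_in(): hands the job in, once; it reports no verdict.
The state is a dict: "clock": time; "qpos": joint angles; "qvel": joint speeds; "tau": joint torques, N m; "tool_pos": TCP position; "tool_rot": TCP orientation; "force": force on the tool from outside, world axes, zero at the start; "torque": the same for the moment, N m; "finger_gap": finger opening in m.
Only numpy, scipy, OpenCV 4.12 (cv2) and the standard library are available. Lean on these libraries where they do the work, as an engineer would, in place of code of your own. Each camera call takes 0.05 s, during which the arm holds its last target. There are 200 camera calls.

## Working session

There is one attempt and no reset: what is moved stays moved. The work goes in short steps, Python scripts to look and compute and a shell command to move; the robot and the scene stay as the last step left them, time stands still between calls to the robot, and variables do not carry over. Pictures are saved under pics/ and viewed, about 8 in all and at most 12, crops included, and the job is handed in when it is done.

```bash
mkdir -p pics; cat > h.py <<'E'
from cell import env
import numpy as np, cv2
def snap(n):
    s=env.snapshot(n); np.savez('last_%s.npz'%n,**s); return s
def pts(s):
    h,w=s['range_z'].shape
    u,v=np.meshgrid(np.arange(w),np.arange(h))
    uv=np.stack([u,v],-1).reshape(-1,1,2).astype(np.float64)
    n=cv2.undistortPoints(uv,s['K'],s['D']).reshape(h,w,2)
    z=s['range_z'][...,None]
    c=np.concatenate([n*z,z],-1)
    return (c-s['t'])@s['R']   # world
E
python3 - <<'E'
from h import *
print(env.read_state())
for n in('top','scene'):
    s=snap(n); cv2.imwrite('pics/%s1.png'%n,s['pixels'][...,::-1])
    if n=='top': P=pts(s); print(np.nanpercentile(P[...,2][s['range_z']>0],[1,10,50,90]), -s['R'].T@s['t'])
E
```

```text
{'clock': 0.0, 'qpos': array([ 1.17731426,  0.70709655, -0.02761728,  1.48500598,  0.02201424,
        0.95088614, -0.07544564]), 'qvel': array([-0.00089016,  0.00040331, -0.00059986, -0.00092399, -0.00072609,
        0.00077873,  0.00054229]), 'tau': array([ 2.27609315e-03, -8.83208656e+01,  1.23488400e+00, -2.36167055e+01,
        1.68417877e-02,  6.62095437e-03, -7.93469712e-05]), 'tool_pos': array([ 0.19810605, -0.53971554,  0.40422941]), 'tool_rot': array([-5.33576138e-04,  9.84565344e-01,  1.75016525e-01, -1.18394720e-04]), 'force': array([-0.38656592, -0.11711757, -0.18194884]), 'torque': array([ 0.01996648, -0.03339796, -0.02269573]), 'finger_gap': 0.08523306509004099}
[-0.00246829 -0.00087056  0.0012892   0.09005373] [ 0.46962686 -0.0029573   0.8081299 ]
```

View pics/top1.png

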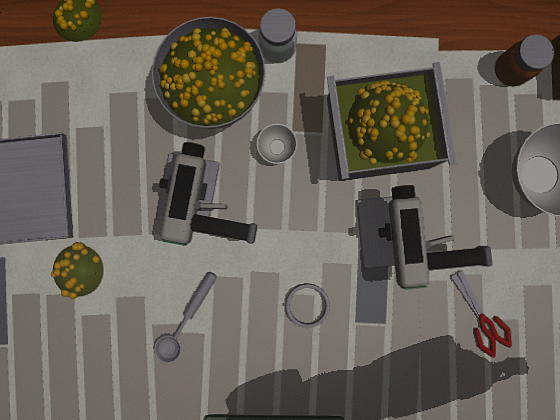

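View pics/scene1.png

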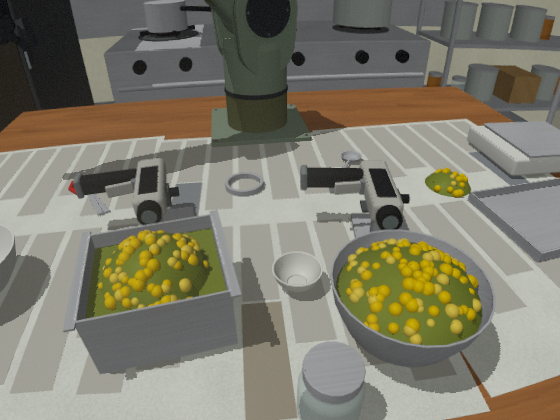

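The top view shows the pan gun on the right: barrel at about (408,240), grip end at (490,257), trigger at (440,238), pan at (390,120). The scene view agrees. Next I measure the gun's pose.

```bash
python3 - <<'E'
from h import *
from scipy.spatial.transform import Rotation as Rn
s=dict(np.load('last_top.npz')); P=pts(s); I=s['pixels'].astype(int)
u,v=np.meshgrid(np.arange(560),np.arange(420))
def rect(m,name):
    n,l,st,_=cv2.connectedComponentsWithStats(m.astype(np.uint8)); k=1+st[1:,4].argmax(); m=l==k
    Q=P[m]; r=cv2.minAreaRect((Q[:,:2]*1000).astype(np.float32)); b=cv2.boxPoints(r)
    print(name,m.sum(),'centre',np.round(r[0],1),'size',np.round(r[1],1),'ang',round(r[2],1),'z med',np.median(Q[:,2]).round(4)); print(b.round(0).tolist()); return r
roi=(u>375)&(u<500)&(v>180)&(v<295); z=P[...,2]
dark=I.max(-1)<70
rect(roi&(z>.09)&(u>428)&dark&(v>243),'grip top')
g=rect(roi&(z>.09)&(u>380)&(u<430)&(v>185),'barrel')
rect(roi&(z>.085)&(z<.115)&(u>430)&(v<246)&~dark,'trigger')
rect((u>320)&(u<460)&(v>55)&(v<185)&(z>.06),'pan')
st=env.read_state(); print(Rn.from_quat(st['tool_rot'],scalar_first=True).as_matrix().round(4))
c=cv2.resize(s['pixels'][180:300,370:510,::-1],None,fx=5,fy=5,interpolation=cv2.INTER_NEAREST); cv2.imwrite('pics/crop1.png',c)
E
```

```text
grip top 1003 centre [ 440.9 -179. ] size [354.2  42.9] ang 87.6 z med 0.1047
[[412.0, -355.0], [455.0, -357.0], [470.0, -3.0], [427.0, -1.0]]
barrel 3265 centre [ 438.5 -149. ] size [173.2 243.3] ang 23.4 z med 0.1079
[[311.0, -72.0], [407.0, -295.0], [566.0, -226.0], [470.0, -3.0]]
trigger 103 centre [ 464.1 -278.1] size [ 7.  40.5] ang 14.0 z med 0.1002
[[456.0, -259.0], [466.0, -299.0], [472.0, -297.0], [463.0, -258.0]]
pan 11247 centre [ 642.5 -130.6] size [220.  369.2] ang 22.8 z med 0.0983
[[470.0, -3.0], [612.0, -343.0], [815.0, -258.0], [673.0, 82.0]]
[[ 9.387e-01  3.446e-01 -4.000e-04]
 [ 3.446e-01 -9.387e-01  9.000e-04]
 [-0.000e+00 -1.000e-03 -1.000e+00]]
```

View pics/crop1.png

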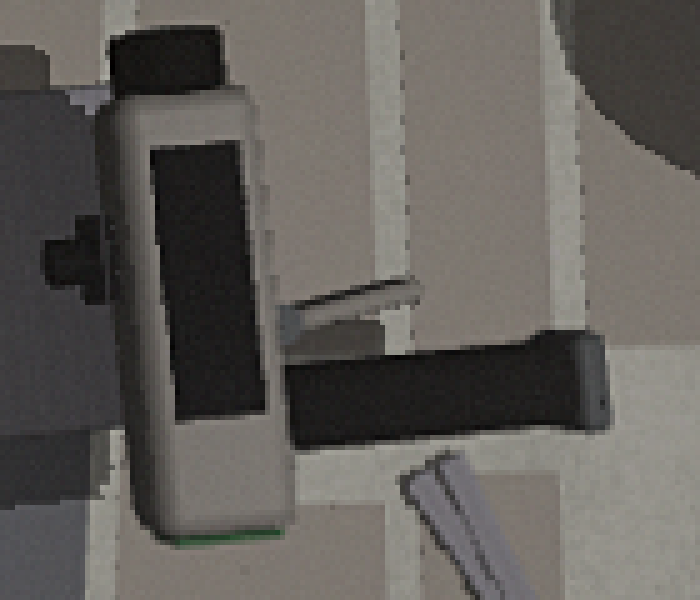

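The crop shows the pan gun: grip spanning crop (290..600, 335..445), trigger bar from (285,325) to (415,288), barrel x 100..290. The fits were spoiled by pixels with no range reading, so I redo them with those filtered out.

```bash
cat >> h.py <<'E'
def gunfit(s,P,roi):
    I=s['pixels'].astype(int); u,v=np.meshgrid(np.arange(560),np.arange(420)); z=P[...,2]
    ok=roi&(s['range_z']>0)&(z>.098)&(z<.114)
    return ok
E
python3 - <<'E'
from h import *
s=dict(np.load('last_top.npz')); P=pts(s); I=s['pixels'].astype(int); z=P[...,2]
u,v=np.meshgrid(np.arange(560),np.arange(420)); val=s['range_z']>0
def rect(m,name):
    m=m&val; m=cv2.morphologyEx(m.astype(np.uint8),cv2.MORPH_OPEN,np.ones((2,2)))
    n,l,st,_=cv2.connectedComponentsWithStats(m); m=l==1+st[1:,4].argmax()
    Q=P[m]*1000; r=cv2.minAreaRect(Q[:,:2].astype(np.float32))
    print(name,m.sum(),'c',np.round(r[0],1),'size',np.round(r[1],1),'ang',round(r[2],1),'z',Q[:,2].mean().round(1),'box',cv2.boxPoints(r).round(0).tolist()); return Q
roi=(u>370)&(u<500)&(v>185)&(v<295)
dark=I.max(-1)<70
B=rect(roi&(z>.1)&(z<.114)&(u<430),'barrel')
G=rect(roi&(z>.098)&(z<.112)&(u>430)&(u<485)&(v>244),'grip')
T=rect(roi&(z>.09)&(z<.106)&(u>429)&(u<458)&(v<247)&~dark,'trig')
rect((u>320)&(u<460)&(v>55)&(v<185)&(z>.085)&(z<.14),'pan')
for n,Q in(('G',G),('T',T),('B',B)):
    d=cv2.fitLine(Q[:,:2].astype(np.float32),cv2.DIST_L2,0,.01,.01).ravel(); print(n,d.round(3),np.degrees(np.arctan2(d[1],d[0])).round(2))
# yaw from grip: y axis = along grip toward barrel
d=cv2.fitLine(G[:,:2].astype(np.float32),cv2.DIST_L2,0,.01,.01).ravel()
ey=d[:2]*np.sign(d[1]); ex=np.array([ey[1],-ey[0]])
print('yaw',np.degrees(np.arctan2(ex[1],ex[0])))
for n,Q in(('G',G),('T',T),('B',B)):
    a=Q[:,:2]@ex; b=Q[:,:2]@ey; print(n,'ex',np.percentile(a,[1,50,99]).round(1),'ey',np.percentile(b,[1,50,99]).round(1))
print(ex,ey)
E
```

```text
barrel 2904 c [ 449.4 -149.3] size [189.3 284.6] ang 7.7 z 107.5 box [[336.0, -21.0], [375.0, -303.0], [562.0, -278.0], [524.0, 4.0]]
grip 893 c [ 435.8 -196.7] size [390.5  47.7] ang 87.1 z 100.7 box [[402.0, -391.0], [450.0, -393.0], [470.0, -3.0], [422.0, -1.0]]
trig 106 c [ 461.2 -299. ] size [17.4 81.4] ang 0.1 z 70.2 box [[452.0, -258.0], [453.0, -340.0], [470.0, -340.0], [470.0, -258.0]]
pan 4763 c [ 584.3 -148. ] size [134.4 344.5] ang 59.6 z 111.6 box [[402.0, -119.0], [699.0, -293.0], [767.0, -177.0], [470.0, -3.0]]
G [ 3.00000e-03 -1.00000e+00  4.31636e+02 -3.05376e+02] -89.81
T [ 5.00000e-03 -1.00000e+00  4.61825e+02 -2.90438e+02] -89.69
B [ 9.90000e-01  1.40000e-01  4.64735e+02 -2.23556e+02] 8.04
yaw 0.1930323
G ex [407.8 430.8 447.4] ey [-373.3 -307.  -260.3]
T ex [451.5 460.8 468.9] ey [-341.2 -288.3 -260.9]
B ex [381.3 463.6 550. ] ey [-286.  -224.2 -197.7]
[0.99999434 0.00336904] [-0.00336904  0.99999434]
```

```bash
python3 - <<'E'
from h import *
s=dict(np.load('last_top.npz')); P=pts(s)*1000; I=s['pixels'].astype(int); z=P[...,2]
u,v=np.meshgrid(np.arange(560),np.arange(420)); val=s['range_z']>0
def big(m):
    m=cv2.morphologyEx((m&val).astype(np.uint8),cv2.MORPH_OPEN,np.ones((3,3)))
    n,l,st,_=cv2.connectedComponentsWithStats(m); return l==1+st[1:,4].argmax()
def plane(mask,h): # rays onto z=h
    C=-s['R'].T@s['t']*1000; q=P[mask]-C; return (C+q*((h-C[2])/q[:,2])[:,None])[:,:2]
def rep(n,m,h):
    Q=plane(m,h); r=cv2.minAreaRect(Q.astype(np.float32)); d=cv2.fitLine(Q.astype(np.float32),cv2.DIST_HUBER,0,.01,.01).ravel()
    print(n,m.sum(),'c',np.round(r[0],1),'size',np.round(r[1],1),'ang',round(r[2],1),'line',np.degrees(np.arctan(d[1]/d[0])).round(2),'zmed',np.median(P[m][:,2]).round(1)); return Q,d
roi=(u>370)&(u<500)&(v>185)&(v<295); dark=I.max(-1)<70
B,_=rep('barrel',big(roi&(z>85)&(z<116)&(u<430)&(I.max(-1)>0)),109)
G,d=rep('grip',big(roi&(z>85)&(z<114)&(u>432)&(u<482)&(v>240)&dark),106)
tm=roi&val&(z>85)&(z<108)&(u>432)&(u<458)&(v<246)&~dark
T,_=rep('trig',tm,101)
rep('pan',big((u>320)&(u<460)&(v>55)&(v<185)&(z>80)&(z<140)),100)
ey=d[:2]*np.sign(d[1]); ex=np.array([ey[1],-ey[0]]); print('yaw',np.degrees(np.arctan2(ex[1],ex[0])))
for n,Q in(('G',G),('T',T),('B',B)): print(n,'ex',np.percentile(Q@ex,[1,50,99]).round(1),'ey',np.percentile(Q@ey,[1,50,99]).round(1))
o=(I*0).astype(np.uint8)+s['pixels']; o[tm]=[255,0,0]
O=lambda x,y:ex*((np.percentile(G@ex,1)+np.percentile(G@ex,99))/2+26+x)+ey*(0+y)
print(ex,ey)
E
```

```text
barrel 3345 c [ 468.5 -211.6] size [172.3  78.2] ang 11.3 line 6.75 zmed 107.8
grip 820 c [ 434.6 -300.5] size [27.8 83.7] ang 5.6 line -83.03 zmed 104.6
trig 94 c [ 464.7 -279.4] size [ 6.9 37. ] ang 14.2 line -74.78 zmed 100.2
pan 5026 c [ 666.7 -188.3] size [139.5 133.2] ang 0.6 line -31.73 zmed 108.1
yaw 6.9692974
G ex [381.4 395.  408.7] ey [-391.5 -350.6 -310.5]
T ex [422.4 427.3 432.4] ey [-351.1 -333.6 -315.9]
B ex [357.2 439.2 522.3] ey [-302.2 -273.2 -233.4]
[0.9926113  0.12133745] [-0.12133745  0.9926113 ]
```

The fits agree: yaw about 6.5°, origin ex≈420 and ey≈-277 from barrel, grip and trigger alike. The grasp point (-21,-58) is then at about world (437,-284). I go above it first, then look with the wrist camera.

```bash
python3 -m handwheel '[{"tx":4,"ty":-2,"tz":0.6,"az":-0.12},{"tx":8,"ty":-4,"tz":1.2,"az":-0.24},{"tx":11,"ty":-5.5,"tz":2,"az":-0.36},{"tx":14,"ty":-7,"tz":2.5,"az":-0.48},{"tx":17,"ty":-8.5,"tz":3,"az":-0.6},{"tx":20,"ty":-10,"tz":3.5,"az":-0.72},{"tx":23,"ty":-11.5,"tz":4,"az":-0.84},{"tx":26,"ty":-13,"tz":4.5,"az":-0.96},{"tx":29,"ty":-14.5,"tz":4.5,"az":-1.08},{"tx":31.3,"ty":-15.8,"tz":4.5,"az":-1.2}]' 1 20
cat >> h.py <<'E'
from scipy.spatial.transform import Rotation as Rn
def plan(X,Y,Z,yaw_deg):
    st=env.read_state(); R=Rn.from_quat(st['tool_rot'],scalar_first=True)
    c,s_=np.cos(np.radians(yaw_deg)),np.sin(np.radians(yaw_deg))
    T=Rn.from_matrix(np.array([[-s_,c,0],[c,s_,0],[0,0,-1]]).astype(float))  # y along gun x
    print(T.as_matrix().round(2).tolist())
    d=R.inv().apply(np.array([X,Y,Z])-st['tool_pos'])*100
    w=(R.inv()*T).as_rotvec(); print('t',st['clock'],'pos',st['tool_pos'].round(4),'shift cm',d.round(2),'rot',w.round(3),'q',st['qpos'].round(2),'F',st['force'].round(1),'gap',st['finger_gap'])
E
python3 -c "
from h import *
plan(.437,-.284,.36,6.6)"
```

```text
[[-0.11, 0.99, 0.0], [0.99, 0.11, 0.0], [0.0, 0.0, -1.0]]
t 0.1 pos [ 0.1981 -0.5397  0.4043] shift cm [ 31.24 -15.77   4.44] rot [-1.000e-03 -1.000e-03 -1.334e+00] q [ 1.18  0.71 -0.03  1.48  0.02  0.95 -0.08] F [ 0.   1.  -0.2] gap 0.08544743278824328invalid input
```

The call was refused and nothing moved, perhaps because each row needs all six keys.

```bash
python3 -m handwheel '[{"tx":4,"ty":-2,"tz":0.6,"ax":0,"ay":0,"az":-0.12},{"tx":8,"ty":-4,"tz":1.2,"ax":0,"ay":0,"az":-0.24},{"tx":11,"ty":-5.5,"tz":2,"ax":0,"ay":0,"az":-0.36},{"tx":14,"ty":-7,"tz":2.5,"ax":0,"ay":0,"az":-0.48},{"tx":17,"ty":-8.5,"tz":3,"ax":0,"ay":0,"az":-0.6},{"tx":20,"ty":-10,"tz":3.5,"ax":0,"ay":0,"az":-0.72},{"tx":23,"ty":-11.5,"tz":4,"ax":0,"ay":0,"az":-0.84},{"tx":26,"ty":-13,"tz":4.5,"ax":0,"ay":0,"az":-0.96},{"tx":29,"ty":-14.5,"tz":4.5,"ax":0,"ay":0,"az":-1.08},{"tx":31.3,"ty":-15.8,"tz":4.5,"ax":0,"ay":0,"az":-1.2}]' 1 20
python3 -c "
from h import *
plan(.437,-.284,.36,6.6)"
```

```text
clock: 0.93
tool_pos: [0.4391, -0.2814, 0.3591]
tool_rot: [-0.001, 0.711, 0.703, 0.0]
force: [0.7, -0.3, 0.1]
finger_gap: 0.0856
[[-0.11, 0.99, 0.0], [0.99, 0.11, 0.0], [0.0, 0.0, -1.0]]
t 0.9333 pos [ 0.4391 -0.2814  0.3591] shift cm [-0.26 -0.2  -0.09] rot [-0.    -0.002 -0.127] q [ 0.68  0.7  -0.31  1.74  0.29  0.75  0.21] F [ 0.7 -0.3  0.1] gap 0.08560143281203694
```

```bash
python3 -m handwheel '[{"tx":-0.26,"ty":-0.2,"tz":0,"ax":0,"ay":0,"az":-0.1},{"tx":-0.26,"ty":-0.2,"tz":0,"ax":0,"ay":0,"az":-0.127},{"tx":-0.26,"ty":-0.2,"tz":0,"ax":0,"ay":0,"az":-0.127}]'
python3 - <<'E'
from h import *
plan(.437,-.284,.36,6.6)
st=env.read_state(); s=snap('wrist'); M=s['tool_from_camera']
Rw=Rn.from_quat(st['tool_rot'],scalar_first=True).as_matrix()
W=np.eye(4); W[:3,:3]=Rw; W[:3,3]=st['tool_pos']; W=W@M
s['R']=W[:3,:3].T; s['t']=-W[:3,:3].T@W[:3,3]
np.savez('w1.npz',**s)
cv2.imwrite('pics/w1.png',s['pixels'][...,::-1])
# where predicted model points fall: using fit
c,sn=np.cos(np.radians(6.6)),np.sin(np.radians(6.6)); ex=np.array([c,sn]);ey=np.array([-sn,c])
o=np.array([.437,-.284])+ex*.021+ey*.058; print('origin',o)
for n,x,y,z in(('gripback',-40,-58,106),('gripfront',-12,-58,106),('gripend',-26,-132,106),('trigtip',18,-75,101),('barrelR',0,-25,90)):
    p=np.r_[o+ex*x/1e3+ey*y/1e3,z/1e3]; q,_=cv2.projectPoints(p[None],cv2.Rodrigues(s['R'])[0],s['t'],s['K'],s['D']); print(n,q.ravel().round(0))
E
```

```text
clock: 1.18
tool_pos: [0.4366, -0.2845, 0.3589]
tool_rot: [-0.001, 0.666, 0.746, 0.0]
force: [-0.4, -0.3, 0.1]
finger_gap: 0.085
[[-0.11, 0.99, 0.0], [0.99, 0.11, 0.0], [0.0, 0.0, -1.0]]
t 1.1833 pos [ 0.4366 -0.2845  0.3589] shift cm [ 0.04  0.05 -0.11] rot [-0.001 -0.002 -0.001] q [ 0.71  0.7  -0.35  1.74  0.33  0.76  0.31] F [-0.4 -0.3  0.1] gap 0.08496213852058666
origin [ 0.45119447 -0.2239707 ]
gripback [252. 214.]
gripfront [289. 214.]
gripend [271. 301.]
trigtip [327. 233.]
barrelR [305. 167.]
```

View pics/w1.png

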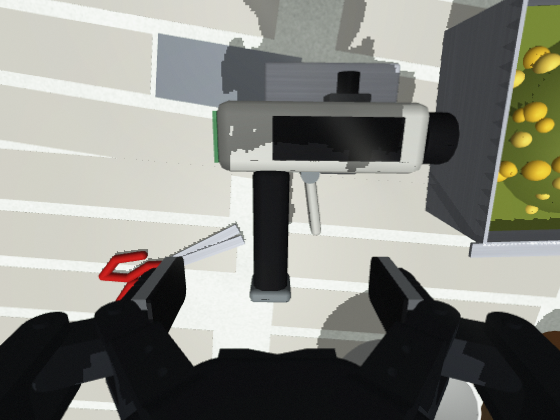

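The wrist view matches the prediction within 1–2 px: grip edges at 252/290, grip end at row 301, trigger tip at about (318,233). Yaw is right. I descend and check.

```bash
python3 -m handwheel '[{"tx":0,"ty":0.05,"tz":2.5,"ax":0,"ay":0,"az":0},{"tx":0,"ty":0.05,"tz":5,"ax":0,"ay":0,"az":0},{"tx":0,"ty":0.05,"tz":7.5,"ax":0,"ay":0,"az":0},{"tx":0,"ty":0.05,"tz":9.5,"ax":0,"ay":0,"az":0},{"tx":0,"ty":0.05,"tz":11,"ax":0,"ay":0,"az":0},{"tx":0,"ty":0.05,"tz":11.9,"ax":0,"ay":0,"az":0},{"tx":0,"ty":0.05,"tz":11.9,"ax":0,"ay":0,"az":0},{"tx":0,"ty":0.05,"tz":11.9,"ax":0,"ay":0,"az":0}]'
python3 - <<'E'
from h import *
plan(.437,-.284,.24,6.6)
s=snap('wrist'); cv2.imwrite('pics/w2.png',s['pixels'][...,::-1])
E
```

```text
clock: 1.9
tool_pos: [0.4367, -0.2848, 0.2403]
tool_rot: [-0.001, 0.668, 0.745, 0.0]
force: [0.1, 0.6, -0.4]
finger_gap: 0.0852
[[-0.11, 0.99, 0.0], [0.99, 0.11, 0.0], [0.0, 0.0, -1.0]]
t 1.9 pos [ 0.4367 -0.2848  0.2403] shift cm [0.08 0.04 0.03] rot [-0.001 -0.001 -0.006] q [ 0.65  0.89 -0.24  1.84  0.43  0.47  0.21] F [ 0.1  0.6 -0.4] gap 0.08517606033422927
```

View pics/w2.png

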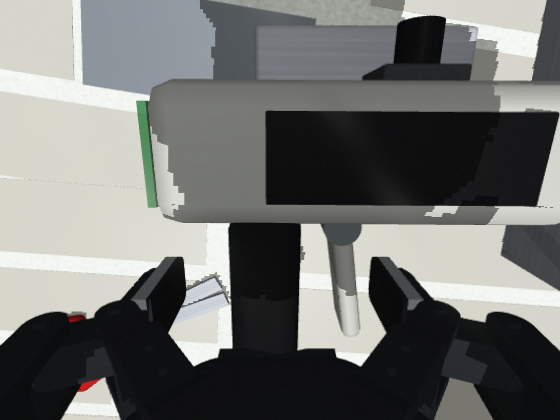

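The jaws straddle the grip (columns 231–300) and the trigger (330–360), with pads at about 185 and 370 and no contact force. I close gently, in stages.

```bash
python3 -m handwheel '[{"tx":0.05,"ty":0,"tz":0,"ax":0,"ay":0,"az":0},{"tx":0.05,"ty":0,"tz":0,"ax":0,"ay":0,"az":0},{"tx":0.05,"ty":0,"tz":0,"ax":0,"ay":0,"az":0},{"tx":0.05,"ty":0,"tz":0,"ax":0,"ay":0,"az":0},{"tx":0.05,"ty":0,"tz":0,"ax":0,"ay":0,"az":0},{"tx":0.05,"ty":0,"tz":0,"ax":0,"ay":0,"az":0},{"tx":0.05,"ty":0,"tz":0,"ax":0,"ay":0,"az":0},{"tx":0.05,"ty":0,"tz":0,"ax":0,"ay":0,"az":0}]' 0.54 20
python3 - <<'E'
from h import *
plan(.437,-.284,.24,6.6)
s=snap('wrist'); cv2.imwrite('pics/w3.png',s['pixels'][...,::-1])
E
```

```text
clock: 2.62
tool_pos: [0.438, -0.2844, 0.2417]
tool_rot: [0.002, 0.667, 0.745, 0.001]
force: [9.3, 0.4, 6.6]
finger_gap: 0.0463
[[-0.11, 0.99, 0.0], [0.99, 0.11, 0.0], [0.0, 0.0, -1.0]]
t 2.6167 pos [ 0.438  -0.2844  0.2417] shift cm [ 0.05 -0.1   0.17] rot [ 0.005  0.001 -0.006] q [ 0.65  0.89 -0.24  1.83  0.43  0.46  0.21] F [9.3 0.4 6.6] gap 0.04628353252509221
```

View pics/w3.png

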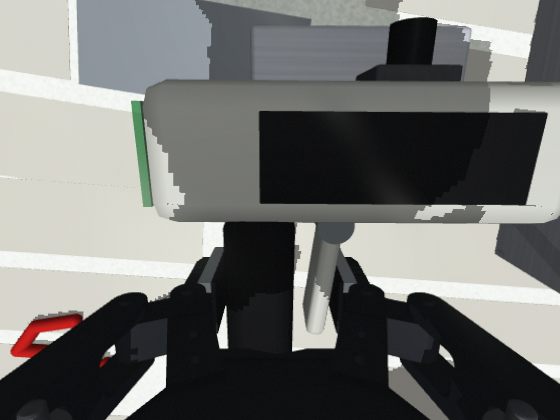

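The trigger is in by about 0.23 rad as estimated from the picture (tip moved 26 px, about 10.7 mm, 46 mm from the hinge). I squeeze a bit more for margin and hold for over a second.

```bash
python3 -m handwheel '[{"tx":0,"ty":-0.1,"tz":0,"ax":0,"ay":0,"az":0},{"tx":0,"ty":-0.1,"tz":0,"ax":0,"ay":0,"az":0},{"tx":0,"ty":-0.1,"tz":0,"ax":0,"ay":0,"az":0},{"tx":0,"ty":-0.1,"tz":0,"ax":0,"ay":0,"az":0},{"tx":0,"ty":-0.1,"tz":0,"ax":0,"ay":0,"az":0},{"tx":0,"ty":-0.1,"tz":0,"ax":0,"ay":0,"az":0},{"tx":0,"ty":-0.1,"tz":0,"ax":0,"ay":0,"az":0},{"tx":0,"ty":-0.1,"tz":0,"ax":0,"ay":0,"az":0}]' 0.49 20
python3 - <<'E'
from h import *
plan(.437,-.284,.24,6.6)
s=snap('wrist'); cv2.imwrite('pics/w4.png',s['pixels'][...,::-1])
E
```

```text
clock: 3.33
tool_pos: [0.4378, -0.2844, 0.2422]
tool_rot: [0.003, 0.667, 0.745, 0.002]
force: [7.4, 1.6, -1.2]
finger_gap: 0.0427
[[-0.11, 0.99, 0.0], [0.99, 0.11, 0.0], [0.0, 0.0, -1.0]]
t 3.3333 pos [ 0.4378 -0.2844  0.2422] shift cm [ 0.05 -0.08  0.22] rot [ 0.007  0.001 -0.006] q [ 0.65  0.89 -0.24  1.84  0.43  0.46  0.21] F [ 7.4  1.6 -1.2] gap 0.042675572958159706
```

View pics/w4.png

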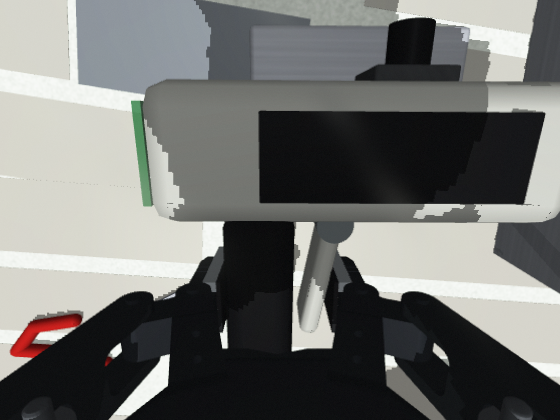

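The gap is 42.7 mm against a stated 42 mm fully in, and the trigger tip is now at column 308. So it is nearly fully in. I hold longer, then release and lift.

```bash
python3 -m handwheel '[{"tx":0,"ty":0,"tz":0,"ax":0,"ay":0,"az":0},{"tx":0,"ty":0,"tz":0,"ax":0,"ay":0,"az":0},{"tx":0,"ty":0,"tz":0,"ax":0,"ay":0,"az":0},{"tx":0,"ty":0,"tz":0,"ax":0,"ay":0,"az":0},{"tx":0,"ty":0,"tz":0,"ax":0,"ay":0,"az":0},{"tx":0,"ty":0,"tz":0,"ax":0,"ay":0,"az":0},{"tx":0,"ty":0,"tz":0,"ax":0,"ay":0,"az":0},{"tx":0,"ty":0,"tz":0,"ax":0,"ay":0,"az":0}]'
python3 -m handwheel '[{"tx":0,"ty":-0.1,"tz":0,"ax":0,"ay":0,"az":0},{"tx":0,"ty":-0.1,"tz":0,"ax":0,"ay":0,"az":0},{"tx":0,"ty":-0.1,"tz":0,"ax":0,"ay":0,"az":0},{"tx":0,"ty":-0.1,"tz":0,"ax":0,"ay":0,"az":0},{"tx":0,"ty":-0.1,"tz":0,"ax":0,"ay":0,"az":0},{"tx":0,"ty":-0.1,"tz":0,"ax":0,"ay":0,"az":0},{"tx":0,"ty":-0.1,"tz":0,"ax":0,"ay":0,"az":0},{"tx":0,"ty":-0.1,"tz":0,"ax":0,"ay":0,"az":0}]' 1
python3 -c "
from h import *
plan(.437,-.284,.24,6.6)"
```

```text
clock: 4.05
tool_pos: [0.4378, -0.2844, 0.2422]
tool_rot: [0.003, 0.667, 0.745, 0.002]
force: [3.2, -0.1, -3.8]
finger_gap: 0.0425
clock: 4.72
tool_pos: [0.4368, -0.2845, 0.2422]
tool_rot: [0.003, 0.667, 0.745, 0.002]
force: [-0.7, 0.1, -0.4]
finger_gap: 0.0855
[[-0.11, 0.99, 0.0], [0.99, 0.11, 0.0], [0.0, 0.0, -1.0]]
t 4.7167 pos [ 0.4368 -0.2845  0.2422] shift cm [0.05 0.02 0.22] rot [ 0.007  0.001 -0.006] q [ 0.65  0.89 -0.24  1.84  0.43  0.46  0.21] F [-0.7  0.1 -0.4] gap 0.0855480561404782
```

```bash
python3 -m handwheel '[{"tx":0,"ty":0,"tz":-2,"ax":0,"ay":0,"az":0},{"tx":0,"ty":0,"tz":-4,"ax":0,"ay":0,"az":0},{"tx":0,"ty":0,"tz":-6,"ax":0,"ay":0,"az":0},{"tx":0,"ty":0,"tz":-8,"ax":0,"ay":0,"az":0},{"tx":0,"ty":0,"tz":-10,"ax":0,"ay":0,"az":0},{"tx":0,"ty":0,"tz":-12,"ax":0,"ay":0,"az":0},{"tx":0,"ty":0,"tz":-12,"ax":0,"ay":0,"az":0},{"tx":0,"ty":0,"tz":-12,"ax":0,"ay":0,"az":0}]'
python3 - <<'E'
from h import *
plan(.437,-.284,.36,6.6)
s=snap('wrist'); cv2.imwrite('pics/w5.png',s['pixels'][...,::-1])
E
```

```text
clock: 5.38
tool_pos: [0.4359, -0.2846, 0.3628]
tool_rot: [0.004, 0.668, 0.745, 0.002]
force: [-0.1, -0.1, 0.1]
finger_gap: 0.0856
[[-0.11, 0.99, 0.0], [0.99, 0.11, 0.0], [0.0, 0.0, -1.0]]
t 5.3833 pos [ 0.4359 -0.2846  0.3628] shift cm [0.04 0.12 0.28] rot [ 0.008  0.002 -0.006] q [ 0.71  0.7  -0.36  1.74  0.33  0.76  0.3 ] F [-0.1 -0.1  0.1] gap 0.08560549828050779
```

View pics/w5.png

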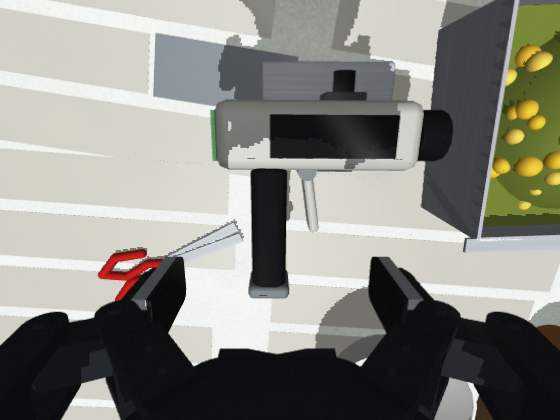

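The trigger is back out: its tip is at about (314,230), leaning forward as it did at the start, and the robot is clear of everything.

```bash
python3 -c "
from cell import env
print(env.hand_in())"
```

```text
the job is handed in; nothing more can be done
None
```

I squeezed the trigger of the gun aimed at the rectangular pan, held it nearly fully in for over a second, then let go, lifted clear and handed the job in. The clock showed about 5.4 s of the 29 s allowed.

- **Pull:** the jaw gap settled at 42.5–42.7 mm, against the stated 42 mm for fully in. The wrist picture taken during the hold showed the trigger swung in to match. I had no direct reading of the trigger joint, so this rests on the gap and the picture.
- **Release:** the last wrist picture shows the trigger sprung out, leaning forward as it did at the start. The wrist force was near zero and the gripper open, about 12 cm above its squeezing position.
- **Force:** the highest wrist force I read was about 11 N, between moves.
- **Other gun:** I never went near it, and I did not picture it again at the end.

The first move call was refused because its rows lacked some keys, and nothing moved. My first two position fits were spoiled by pixels with no depth reading, so I redid them before moving.

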